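# Scoop the nuts into the caddy and stack its top tray

## Task

Use the hand scoop, not the fingers, to get all four steel nuts out of the parts tray and tip them into the open bin, then lay the scoop back flat in the parts tray. Close the bin by stacking the top tray on it the right way round, so that its four lugs drop fully into the notches in the bin's rim. Leave the tape measure and the pliers where they are.

Things in the scene. Friction and masses are not known exactly. Their poses are not given: they have to be found in the camera images.
- parts_tray: shallow dark steel tray fixed to the bench, 206 x 104 mm outside, 200 x 98 mm inside, floor 3 mm thick, walls 28 mm high (from the bench). Origin: centre of its underside. x: along its length, towards the end where the nuts lie (inner face of that end wall at x = +100 mm); z up. Nuts slide along the floor until this wall stops them; the scoop's lip, kept down on the floor, then runs under them
- scoop: loose sheet-aluminium bench scoop, 110 x 86 mm, 0.2 kg, flat in the tray, lip towards the nuts. Origin: centre of its underside; x towards the lip, z up. Lip at x = +55 mm, back wall (34 mm high) at -55. Pan floor 2 mm thick, thinning to 0.4 mm over the last 22 mm; side walls slope down from 34 mm at the back to nothing at x = +8 mm. Nuts start to slide off with the lip 25 to 35 degrees down
- scoop_grip (a point): middle of the scoop's wooden grip bar, at x = -11, z = +60 mm in the scoop's frame (same axes). The bar runs along x above the pan (x = -51 to +27 mm), 16 mm wide (y), 24 mm high, and hangs from an upright at the back; pinch it across y from above. Held there the scoop is near balance
- nut_1: loose steel hexagon nut, 22 mm across the flats, 12 mm thick, chamfered, 28 g, lying flat on the tray's floor. Origin: centre of its lower face; z along its axis
- nut_2: a nut like nut_1
- nut_3: a nut like nut_1
- nut_4: a nut like nut_1
- bin: loose open grey steel bin, lower half of a stacking caddy: 122 (x) x 90 (y) mm outside, 114 x 82 mm inside, 46 mm high, floor 3 mm, 0.9 kg. In the middle of each rim is a notch 10 mm deep: that in the -x wall is 40 mm wide, the other three 22 mm. Origin: centre of its underside; z up. It stands beside the top tray on the bench inside the wooden drawer carcass, whose fixed rails are 99 mm high
- top_tray: loose grey steel tray, upper half of the caddy: 122 (x) x 90 (y) mm, 0.35 kg, walls up to z = 26 mm. Stands on four lugs 8 mm long, mid-side: 34 mm wide on the -x side, the others 16 mm, each 6 mm narrower at the foot. Origin: centre, at the lugs' feet; z up. Seated, its axes are the bin's and its origin 38 mm above the bin's, with 3 mm play each way; turned round it stays up on the wide lug
- top_tray_bar (a point): middle of the top tray's wooden carrying bar, at z = +60 mm over its origin (same axes). The bar runs along y, 78 mm long, 14 mm wide (x), 24 mm high; pinch it across x from above
- tape_measure: bystander: yellow tape measure, 37 x 82 x 65 mm, on the bench beyond the drawer carcass
- pliers: bystander: red-handled pliers, 48 x 163 x 13 mm, on the bench beyond the drawer carcass

How it is judged:
By the outcome, as a careful person would: the job done as asked, in the order asked, and still so for the second after the job is handed in, with the robot touching nothing.
It also fails if it takes over 58 s, if anything falls off the work surface, if the arm or the gripper's body presses on something with over 40 N, if the wrist force passes 120 N, or if a joint passes its speed limit or range.

## Robot

A 7-joint arm with a two-finger parallel gripper is mounted at the origin on the work surface; the furniture and walls round the work are solid. World frame = base frame: x ahead of the robot, y to its left, z up, the work surface at z = 0. Lengths are in m, angles in rad, forces in N, time in s.
With the tool pointing down it reaches from about 0.4 to 0.875 m from the base axis. Payload 19.3 kg.
Tool frame: the origin (TCP) lies at the very end of the fingers, on their centre line; the grasp point (between the pads) lies 19 mm behind it; z points along the fingers, y is the direction in which the jaws open and shut (so a half turn about z gives the same grasp; the last joint's range is limited). The gripper opens to 85 mm and grips with 20 to 120 N. Pads are 22 mm wide; open, the fingers measure 114 mm over their backs; the gripper's body (76 mm by 85 mm) begins 54 mm behind the grasp point. The pads swing forward as they close: fully open they stand 13 mm farther back than shut.
Start: joints at [1.271, 0.521, -0.036, 1.599, 0.021, 1.021, -0.113], TCP at [0.142, -0.609, 0.231] pointing down, gripper open.
Joint ranges: [-2.91, 2.91], [-0.3, 2.13], [-1.5, 1.42], [0.17, 2.43], [-1.26, 4.41], [0.16, 1.93], [-2.52, 2.52]. Speed limits (rad/s): [1.89, 1.89, 2.39, 2.39, 3.01, 3.01, 3.01].

## Interface

Orientations are given as [roll, pitch, yaw] about the fixed x, y, z axes, in that order (R = Rz(yaw) Ry(pitch) Rx(roll)).
In Python, from workcell import bot, grab_frame, calibration, workorder gives the robot as it stands.
- The arm moves only by the tool move_arm, never from a script. Its arguments are lists of equal length, an entry for each row: "jaw": the closure in counts, from 0 (fully open) to 255 (shut); "dp": the shift along the tool's x, y, z in units of 800 mm (1.0 is 800 mm), a list of three; "rotation": the turn, a rotation vector about the tool's x, y, z in units of pi rad (1.0 is pi rad), a list of three. In form: {"jaw": [jaw, ...], "dp": [[dx, dy, dz], ...], "rotation": [[rx, ry, rz], ...]}. A call has 1 to 10 rows; each row shifts and turns the commanded pose from where the row before left it, along the tool's axes as they then stand; what a row does not reach is not made up. A row lasts 1/8 s, in which the tool goes at most 62.5 mm and 10.7 degrees, less where a joint would pass 70% of its speed; a pose out of reach is approached as far as the arm can. A call with a number of a shift or a turn outside -1 to 1 is refused whole. A call with a gripper value outside its range is refused whole. The fingers move at their own pace and stop on an object; "squeeze" is the grip in N (left out, the last holds). Time passes only in rows, so rows that do not move let the fingers close. It gives the time, the measured TCP pose, the force and the opening at its end, in the units of the state.
- bot.observe(): the state, without advancing time (a new reading comes with each control period).
- grab_frame(name): name is "scene" or "side" or "wrist"; returns the picture (420x560x3 uint8, blue, green, red); there is no depth.
- calibration(name): a dict with "camera_matrix" (3x3 intrinsics, pixels), "dist" ([k1, k2, p1, p2, k3] as OpenCV has them; the pictures are not rectified), "T" (4x4, takes a point from camera to world coordinates). Camera axes: x right, y down, z forward; pixel columns grow to the right and rows downward; lengths in m; the calibration is good to about 2 mm. A picture is of the moment at which its call begins: read the wrist's pose just before it. calibration takes no time and is no camera call; for the wrist camera it gives the pose at the moment of the call.
- workorder.job_done(): hands the job in, once; it reports no verdict.
The state is a dict: "clock": time; "qpos": joint angles; "qd": joint speeds; "joint_efforts": joint torques, N m; "position": TCP position; "tool_rot": TCP orientation; "force": force on the tool from outside, world axes, zero at the start; "moment": the same for the moment, N m; "grip_width": finger opening in m.
Only numpy, scipy, OpenCV 4.12 (cv2) and the standard library are available. Lean on these libraries where they do the work, as an engineer would, in place of code of your own. Each camera call takes 0.05 s, during which the arm holds its last target. There are 200 camera calls.

## Working session

There is one attempt and no reset: what is moved stays moved. The work goes in short steps, Python scripts to look and compute and a tool call to move; the robot and the scene stay as the last step left them, time stands still between calls to the robot, and variables do not carry over. Pictures are saved under pics/ and viewed, about 8 in all and at most 12, crops included, and the job is handed in when it is done.

Besides the shell and the picture viewer there is one more tool, called after "Emit:" as name(argument=value, ...), one argument or row to a line, values as JSON. move_arm: Moves the arm, as the interface text tells. Shifts and turns lie within -1 to 1; 1 stands for 800 mm of shift or pi rad of turn. Its arguments: {"type":"object","properties":{"jaw":{"type":"array","items":{"type":"number"}},"dp":{"type":"array","items":{"type":"array","items":{"type":"number","minimum":-1,"maximum":1}}},"rotation":{"type":"array","items":{"type":"array","items":{"type":"number","minimum":-1,"maximum":1}}},"squeeze":{"type":"number"}},"required":["jaw","dp","rotation"]}

```bash
ls; mkdir -p pics; python3 - <<'E'
from workcell import bot, grab_frame, calibration
import cv2,numpy as np
print(bot.observe())
for n in ("scene","side","wrist"):
    c=calibration(n); print(n,np.round(c["camera_matrix"],1).tolist(),np.round(c["dist"],3),np.round(c["T"],3).tolist())
    cv2.imwrite(f"pics/{n}0.png",grab_frame(n))
E
```

```text
pics
{'clock': 0.0, 'qpos': array([ 1.27078821,  0.52199055, -0.0363267 ,  1.60003324,  0.02121289,
        1.02112295, -0.11280978]), 'qd': array([-1.17524882e-03, -5.67254126e-04, -7.03320688e-04,  1.04326751e-04,
       -6.44193177e-04,  5.73553444e-05, -1.61045678e-03]), 'joint_efforts': array([ 1.72535215e-04, -9.27096605e+01,  1.98010124e+00, -3.69929659e+01,
        1.78184576e-02,  8.14825762e-03,  6.07229117e-05]), 'position': array([ 0.14224513, -0.60822863,  0.23073134]), 'tool_rot': array([-3.14042799e+00,  9.67781758e-05,  2.29795004e-01]), 'force': array([-0.39585512, -0.43792628,  0.30201544]), 'moment': array([-0.0080006 , -0.00139909, -0.03544982]), 'grip_width': 0.08526437260273374}
scene [[389.9, 0.0, 279.0], [0.0, 389.9, 205.4], [0.0, 0.0, 1.0]] [0.007 0.    0.    0.    0.   ] [[-0.791, -0.364, 0.492, 0.141], [-0.612, 0.451, -0.65, 0.654], [0.014, -0.815, -0.579, 0.566], [0.0, 0.0, 0.0, 1.0]]
side [[489.0, 0.0, 287.0], [0.0, 489.0, 208.7], [0.0, 0.0, 1.0]] [0.052 0.    0.    0.    0.   ] [[0.999, 0.005, -0.053, 0.629], [0.051, -0.36, 0.931, -1.053], [-0.014, -0.933, -0.36, 0.533], [0.0, 0.0, 0.0, 1.0]]
wrist [[344.4, 0.0, 281.2], [0.0, 344.4, 210.8], [0.0, 0.0, 1.0]] [-0.082  0.     0.     0.     0.   ] [[0.228, -0.932, -0.282, 0.215], [-0.974, -0.219, -0.065, -0.591], [-0.001, 0.289, -0.957, 0.372], [0.0, 0.0, 0.0, 1.0]]
```

View pics/scene0.png

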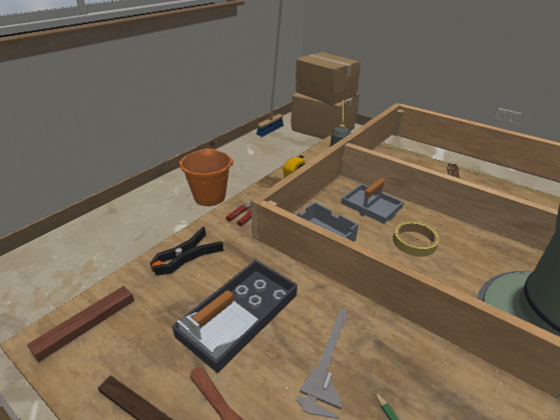

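View pics/side0.png

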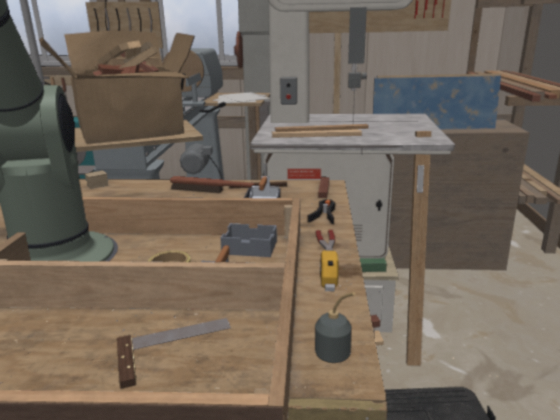

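```bash
cat > h.py <<'E'
from workcell import bot, grab_frame, calibration
import cv2,numpy as np
from scipy.spatial.transform import Rotation as R
def ray(c,px):
    u=cv2.undistortPoints(np.array(px,float).reshape(-1,1,2),c["camera_matrix"],np.array(c["dist"])).reshape(-1,2)
    d=np.c_[u,np.ones(len(u))]@np.array(c["T"])[:3,:3].T
    return np.array(c["T"])[:3,3],d
def plane(c,px,z):
    o,d=ray(c,px); return o+d*((z-o[2])/d[:,2])[:,None]
def proj(c,p):
    T=np.linalg.inv(c["T"]); r=cv2.projectPoints(np.array(p,float).reshape(-1,1,3),cv2.Rodrigues(T[:3,:3])[0],T[:3,3],c["camera_matrix"],np.array(c["dist"]))[0]; return r.reshape(-1,2)
def crop(im,x0,y0,w,h,s,f):
    cv2.imwrite(f,cv2.resize(im[y0:y0+h,x0:x0+w],None,fx=s,fy=s,interpolation=cv2.INTER_CUBIC))
E
python3 - <<'E'
from h import *
np.set_printoptions(precision=4,suppress=True)
c=calibration("scene")
print("tray rim",plane(c,[(178,322),(258,264),(298,292),(217,362)],.028))
print("bin rim",plane(c,[(325,206),(357,222),(298,220),(352,241)],.046))
print("bar",plane(c,[(375,188)],.068))
a=cv2.imread("pics/scene0.png"); 
b=cv2.resize(a[170:370,170:300],None,fx=3,fy=3,interpolation=cv2.INTER_CUBIC)
d=cv2.resize(a[170:270,290:420],None,fx=3,fy=3,interpolation=cv2.INTER_CUBIC)
m=np.zeros((600,780,3),np.uint8); m[:,:390]=b; m[:300,390:]=d
s=cv2.imread("pics/side0.png"); m[300:,390:]=cv2.resize(s[170:270,180:310],None,fx=3,fy=3,interpolation=cv2.INTER_CUBIC)
cv2.imwrite("pics/m.png",m)
E
```

```text
tray rim [[0.5239 0.4219 0.028 ]
 [0.5086 0.2338 0.028 ]
 [0.4051 0.2439 0.028 ]
 [0.4205 0.434  0.028 ]]
bin rim [[0.4986 0.0066 0.046 ]
 [0.4119 0.0138 0.046 ]
 [0.5165 0.0887 0.046 ]
 [0.3893 0.0769 0.046 ]]
bar [[ 0.4305 -0.1028  0.068 ]]
```

View pics/m.png

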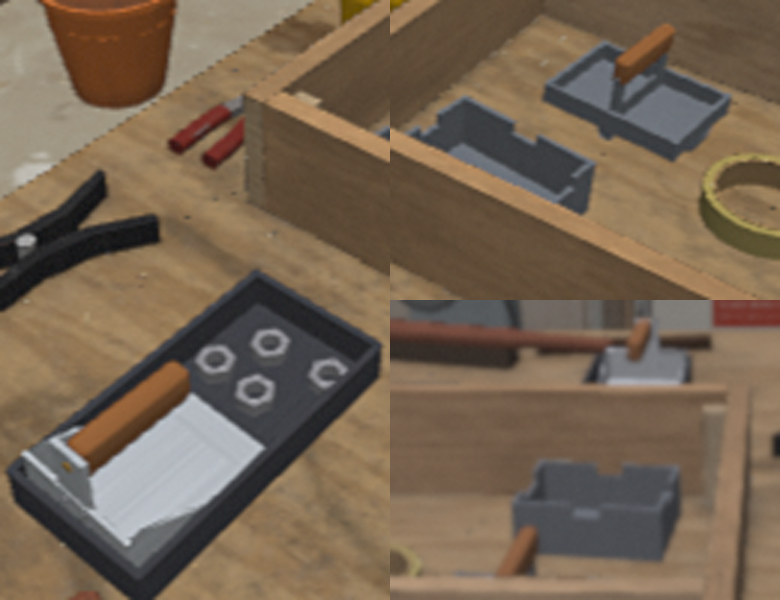

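```bash
cat >> h.py <<'E'
def down(x,y,z,yaw,pitch_scoop=0): return np.array([x,y,z]),R.from_euler('xyz',[np.pi,0,yaw])
def plan(wps,start=None,dec=4):
    """wps: list of (pos,Rot,rows). prints dp/rotation rows, from measured (or given) pose"""
    if start is None:
        s=bot.observe(); p,r=np.array(s["position"]),R.from_euler('xyz',s["tool_rot"])
    else: p,r=start
    D,Q=[],[]
    for tp,tr,n in wps:
        p0,r0=p,r; rv=(r0.inv()*tr).as_rotvec()
        for k in range(1,n+1):
            gp=p0+(np.array(tp)-p0)*k/n; gr=r0*R.from_rotvec(rv*k/n)
            d=np.round(r.inv().apply(gp-p)/.8,dec); q=np.round((r.inv()*gr).as_rotvec()/np.pi,dec)
            D.append((d+0).tolist());Q.append((q+0).tolist())
            if np.linalg.norm(d)*.8>.0625 or np.linalg.norm(q)*180>10.7: print("ROW TOO BIG",len(D),np.linalg.norm(d)*.8,np.linalg.norm(q)*180)
            p=p+r.apply(d*.8); r=r*R.from_rotvec(q*np.pi)
    print("dp",D);print("rot",Q)
    return p,r
E
python3 - <<'E'
from h import *
plan([(*down(.38,-.40,.33,.75),6),(*down(.43,-.03,.33,1.42),7)])
E
```

```text
dp [[0.0581, -0.031, -0.0206], [0.0606, -0.0259, -0.0207], [0.0626, -0.0205, -0.0206], [0.0641, -0.015, -0.0206], [0.0652, -0.0094, -0.0207], [0.0657, -0.0037, -0.0206], [0.0516, -0.0423, 0.0], [0.0554, -0.0371, 0.0], [0.0586, -0.0317, 0.0], [0.0614, -0.0259, 0.0], [0.0637, -0.0199, 0.0], [0.0652, -0.0138, 0.0], [0.0663, -0.0074, 0.0]]
rot [[0.0, 0.0, -0.0276], [-0.0001, 0.0, -0.0276], [0.0, 0.0, -0.0276], [-0.0001, 0.0, -0.0276], [0.0, 0.0, -0.0276], [0.0, -0.0001, -0.0276], [0.0, 0.0, -0.0305], [0.0, 0.0, -0.0304], [0.0, 0.0, -0.0305], [0.0, 0.0, -0.0305], [0.0, 0.0, -0.0304], [0.0, 0.0, -0.0305], [-0.0001, 0.0, -0.0305]]
```

Emit:
move_arm(
  jaw=[0,0,0,0,0,0,0,0,0,0],
  dp=[
    [0.058,-0.031,-0.0206],
    [0.0606,-0.026,-0.0206],
    [0.0626,-0.0205,-0.0206],
    [0.064,-0.015,-0.0206],
    [0.065,-0.0094,-0.0206],
    [0.0657,-0.0037,-0.0206],
    [0.0516,-0.042,0],
    [0.0554,-0.037,0],
    [0.0586,-0.0317,0],
    [0.0614,-0.026,0],
  ],
  rotation=[
    [0,0,-0.0276],
    [0,0,-0.0276],
    [0,0,-0.0276],
    [0,0,-0.0276],
    [0,0,-0.0276],
    [0,0,-0.0276],
    [0,0,-0.0305],
    [0,0,-0.0305],
    [0,0,-0.0305],
    [0,0,-0.0305],
  ],
)

```text
clock: 1.4
position: [0.4083, -0.1873, 0.3302]
tool_rot: [3.142, 0.0, 1.136]
force: [0.7, -0.1, 0.3]
grip_width: 0.0855
```

Emit:
move_arm(
  jaw=[0,0,0,0],
  dp=[
    [0.0637,-0.02,0],
    [0.065,-0.0138,0],
    [0.0663,-0.0074,0],
    [0,0,0],
  ],
  rotation=[
    [0,0,-0.0305],
    [0,0,-0.0305],
    [0,0,-0.0305],
    [0,0,0],
  ],
)

```text
clock: 1.9
position: [0.4298, -0.0271, 0.3304]
tool_rot: [3.141, -0.001, 1.428]
force: [-0.4, -0.5, 0.9]
grip_width: 0.0852
```

```bash
python3 - <<'E'
from h import *
import pickle
s=bot.observe(); c=calibration("wrist"); im=grab_frame("wrist"); pickle.dump(c,open("cw1.pkl","wb"))
print(s["position"],s["tool_rot"],s["clock"],s["qd"].round(3))
cv2.imwrite("pics/w1.png",im); crop(im,80,0,400,300,2,"pics/w1c.png")
E
```

```text
[ 0.42984072 -0.02714155  0.33036912] [ 3.14123280e+00 -6.53334870e-04  1.42761042e+00] 1.9 [0.046 0.003 0.07  0.004 0.01  0.001 0.018]
```

View pics/w1.png

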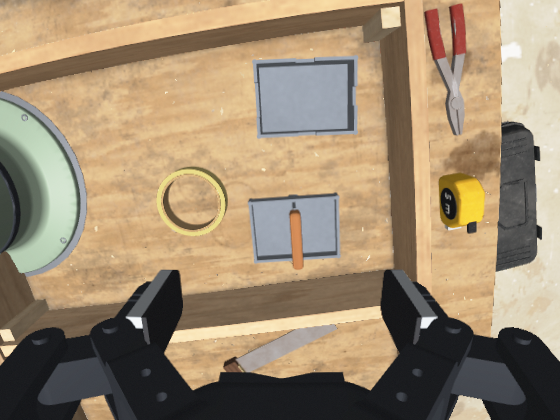

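```bash
python3 - <<'E'
from h import *
w=cv2.imread("pics/w1.png");a=cv2.imread("pics/scene0.png")
f=lambda i,x,y,W,H,s:cv2.resize(i[y:y+H,x:x+W],None,fx=s,fy=s,interpolation=cv2.INTER_CUBIC)
m=np.zeros((600,800,3),np.uint8)
m[:300,:400]=f(w,240,45,133,100,3)[:300,:399].repeat(1,1)[:, :400] if 0 else cv2.resize(f(w,240,45,133,100,3),(400,300))
m[300:,:400]=cv2.resize(f(w,230,180,133,100,3),(400,300))
m[:300,400:]=cv2.resize(f(a,338,175,72,54,5),(400,300))
m[300:,400:]=cv2.resize(f(a,295,195,72,54,5),(400,300))
cv2.imwrite("pics/m2.png",m)
E
```

```text
(no output)
```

View pics/m2.png

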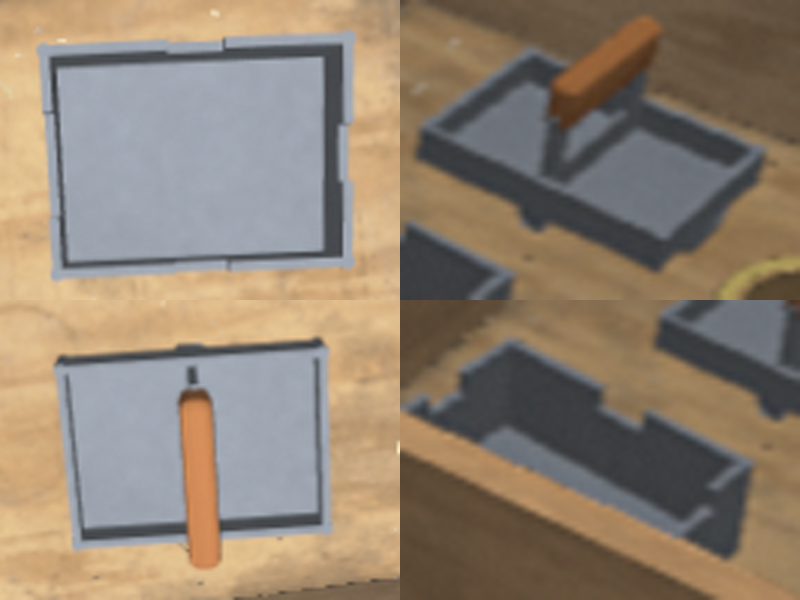

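```bash
python3 - <<'E'
from h import *
import pickle
np.set_printoptions(precision=4,suppress=True)
c=pickle.load(open("cw1.pkl","rb"))
def q(P,off,z):
    P=np.array(P,float); px=P/[400/133,3]+off
    w=plane(c,px,z); print(w[:,:2]); print("c",w.mean(0)); 
    print("len",[np.linalg.norm(w[i]-w[(i+1)%4]).round(4) for i in range(4)],"yaw",np.degrees([np.arctan2(*(w[1]-w[0])[[1,0]]),np.arctan2(*(w[2]-w[3])[[1,0]]),np.arctan2(*(w[0]-w[3])[[1,0]])-np.pi/2,np.arctan2(*(w[1]-w[2])[[1,0]])-np.pi/2]))
    return w.mean(0)
q([(40,46),(353,33),(353,266),(54,279)],(240,45),.046)
q([(58,62),(323,42),(329,229),(77,247)],(230,180),.026)
# bar ends top: z=.072
P=np.array([(197,92),(204,265)])/[400/133,3]+(230,180); print("bar",plane(c,P,.072))
# scoop bar in scene
c=calibration("scene"); P=np.array([(80,455),(178,370)])/3+(170,170);print("scoopbar",plane(c,P,.07))
E
```

```text
[[0.4167 0.1041]
 [0.5369 0.0922]
 [0.5287 0.0032]
 [0.4079 0.015 ]]
c [0.4726 0.0536 0.046 ]
len [np.float64(0.1208), np.float64(0.0894), np.float64(0.1214), np.float64(0.0895)] yaw [-5.6232 -5.5723 -5.6377 -5.2656]
[[ 0.3815 -0.0666]
 [ 0.4996 -0.0743]
 [ 0.4938 -0.1651]
 [ 0.375  -0.1572]]
c [ 0.4375 -0.1158  0.026 ]
len [np.float64(0.1183), np.float64(0.091), np.float64(0.119), np.float64(0.0909)] yaw [-3.7193 -3.7935 -4.1054 -3.6434]
bar [[ 0.441  -0.0753  0.072 ]
 [ 0.434  -0.1523  0.072 ]]
scoopbar [[0.472  0.4219 0.07  ]
 [0.4723 0.3493 0.07  ]]
```

```bash
python3 - <<'E'
from h import *
plan([(*down(.47,.37,.28,1.49),8)])
E
```

```text
dp [[0.0626, -0.0029, 0.0078], [0.0627, -0.0024, 0.0079], [0.0627, -0.0019, 0.0078], [0.0627, -0.0014, 0.0079], [0.0627, -0.0008, 0.0078], [0.0627, -0.0003, 0.0079], [0.0627, 0.0002, 0.0078], [0.0627, 0.0007, 0.0079]]
rot [[0.0, 0.0, -0.0026], [0.0, 0.0, -0.0027], [0.0, 0.0, -0.0026], [0.0, 0.0, -0.0027], [0.0, 0.0, -0.0026], [0.0, 0.0, -0.0027], [0.0, 0.0, -0.0026], [0.0, 0.0, -0.0026]]
```

Emit:
move_arm(
  jaw=[0,0,0,0,0,0,0,0,0],
  dp=[
    [0.0626,-0.003,0.0078],
    [0.0627,-0.0024,0.0078],
    [0.0627,-0.002,0.0078],
    [0.0627,-0.0014,0.0078],
    [0.0627,-0.0008,0.0078],
    [0.0627,-0.0003,0.0078],
    [0.0627,0.0002,0.0078],
    [0.0627,0.0007,0.0078],
    [0,0,0],
  ],
  rotation=[
    [0,0,-0.0026],
    [0,0,-0.0026],
    [0,0,-0.0026],
    [0,0,-0.0026],
    [0,0,-0.0026],
    [0,0,-0.0026],
    [0,0,-0.0026],
    [0,0,-0.0026],
    [0,0,0],
  ],
)

```text
clock: 3.08
position: [0.4706, 0.371, 0.2789]
tool_rot: [-3.139, -0.0, 1.488]
force: [0.0, -0.4, 0.2]
grip_width: 0.0855
```

```bash
python3 - <<'E'
from h import *
import pickle
s=bot.observe(); c=calibration("wrist"); im=grab_frame("wrist"); pickle.dump(c,open("cw2.pkl","wb"))
print(s["position"],s["tool_rot"],s["clock"])
cv2.imwrite("pics/w2.png",im); crop(im,140,30,266,200,3,"pics/w2c.png")
E
```

```text
[0.47059643 0.37095032 0.27889509] [-3.13937523e+00 -1.10951805e-04  1.48843931e+00] 3.075
```

View pics/w2c.png

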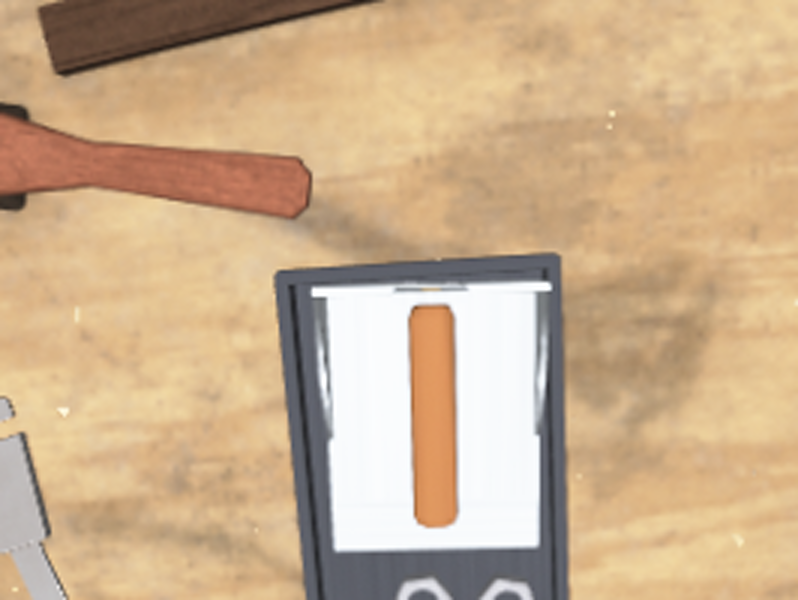

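```bash
python3 - <<'E'
from h import *
import pickle
np.set_printoptions(precision=4,suppress=True)
c=pickle.load(open("cw2.pkl","rb"))
f=lambda P,z: plane(c,np.array(P,float)/3+(140,30),z)
ya=lambda a,b: np.degrees(np.arctan2(*(b-a)[[1,0]]))
def rep(n,P,z):
    w=f(P,z); print(n,w[:,:2].tolist(),"mid",w.mean(0)[:2],"L",np.linalg.norm(w[1]-w[0]).round(4),"yaw",ya(w[0],w[1]).round(2))
rep("bar",[(432,307),(436,525)],.0745)
rep("lip",[(334,551),(539,547)],.0035)
rep("back",[(312,291),(552,287)],.037)
rep("trayback",[(275,270),(560,255)],.028)
rep("L",[(275,270),(308,600)],.028)
rep("R",[(560,255),(568,600)],.028)
im=cv2.imread("pics/w2.png"); crop(im,220,180,150,110,5,"pics/w2n.png")
E
```

```text
bar [[0.4775713835731056, 0.4211835714736668], [0.4730110420461894, 0.3468194874385121]] mid [0.4753 0.384 ] L 0.0745 yaw -93.51
lip [[0.4281980988340935, 0.31880711199334144], [0.5147224667931523, 0.31351368980917216]] mid [0.4715 0.3162] L 0.0867 yaw -3.5
back [[0.4346036610992964, 0.42797181817953706], [0.5215694932830869, 0.4222813787284127]] mid [0.4781 0.4251] L 0.0872 yaw -3.74
trayback [[0.420747378702595, 0.43636808336618466], [0.5261509278876559, 0.43310259535766316]] mid [0.4734 0.4347] L 0.1055 yaw -1.77
L [[0.420747378702595, 0.43636808336618466], [0.4183679051389759, 0.30643956440021825]] mid [0.4196 0.3714] L 0.13 yaw -91.05
R [[0.5261509278876559, 0.43310259535766316], [0.5231386812127112, 0.297878271524306]] mid [0.5246 0.3655] L 0.1353 yaw -91.28
```

View pics/w2n.png

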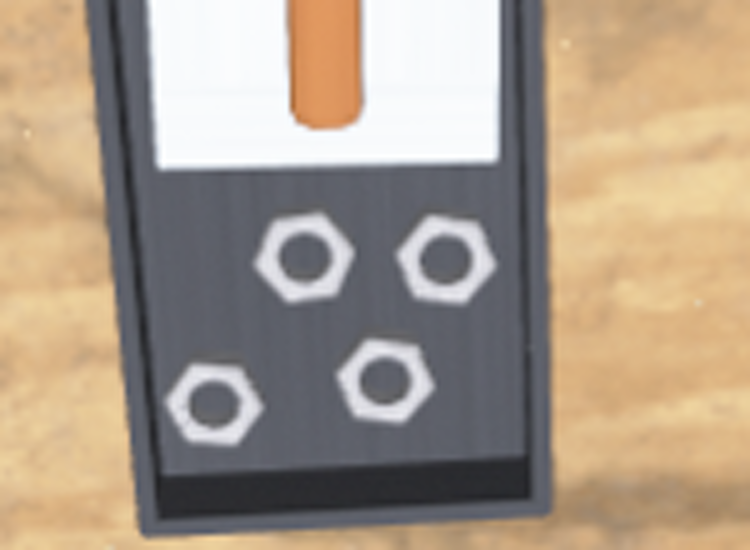

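```bash
python3 - <<'E'
from h import *
import pickle
np.set_printoptions(precision=4,suppress=True)
c=pickle.load(open("cw2.pkl","rb"))
g=lambda P,z: plane(c,np.array(P,float)/5+(220,180),z)[:,:2]
f=lambda P,z: plane(c,np.array(P,float)/3+(140,30),z)[:,:2]
ef=g([(143,536),(551,513)],.028); eb=f([(275,270),(560,255)],.028)
fl=g([(160,476),(528,457)],.003)
print("end rim",ef,"back",eb,"floor end",fl)
for a,b in ((eb[0],ef[0]),(eb[1],ef[1])): print("side yaw",np.degrees(np.arctan2(*(b-a)[::-1])),np.linalg.norm(b-a))
C=(ef.mean(0)+eb.mean(0))/2; d=ef.mean(0)-eb.mean(0); d/=np.linalg.norm(d); y=np.array([-d[1],d[0]])
print("tray C",C,"yaw",np.degrees(np.arctan2(d[1],d[0])))
for n,p in (("floor end",fl),("nuts",g([(304,258),(446,260),(214,404),(386,382)],.015)),("bar",f([(432,307),(436,525)],.0745)),("lip",f([(334,551),(539,547)],.0035)),("back",f([(312,291),(552,287)],.037))):
    print(n,np.c_[(p-C)@d,(p-C)@y]*1000)
E
```

```text
end rim [[0.4169 0.2282]
 [0.5215 0.2263]] back [[0.4207 0.4364]
 [0.5262 0.4331]] floor end [[0.4196 0.2322]
 [0.5187 0.2298]]
side yaw -91.07088253789605 0.20817155690730133
side yaw -91.29620391996072 0.20686213713178506
tray C [0.4713 0.331 ] yaw -91.1831877871197
floor end [[ 99.8273 -49.6328]
 [100.2079  49.4953]]
nuts [[ 35.2766  -6.7162]
 [ 37.9869  28.804 ]
 [ 73.8961 -32.3587]
 [ 70.3909  12.1968]]
bar [[-90.2945   4.4012]
 [-15.8521   1.3774]]
lip [[ 13.0797 -42.8476]
 [ 16.5853  43.7676]]
back [[-96.194  -38.6975]
 [-92.3006  48.3672]]
```

```bash
python3 - <<'E'
from h import *
plan([(*down(.4752,.382,.10,1.510),4),(*down(.4752,.382,.044,1.510),3)])
E
```

```text
dp [[0.0042, 0.001, 0.056], [0.0042, 0.001, 0.056], [0.0042, 0.001, 0.056], [0.0042, 0.001, 0.056], [0.0, 0.0, 0.0233], [0.0, 0.0, 0.0234], [0.0, 0.0, 0.0233]]
rot [[-0.0001, 0.0001, -0.0019], [-0.0001, 0.0, -0.0018], [-0.0001, 0.0001, -0.0019], [-0.0002, 0.0001, -0.0019], [0.0, 0.0, 0.0], [0.0, 0.0, 0.0], [0.0, 0.0, 0.0]]
```

Emit:
move_arm(
  jaw=[0,0,0,0,0,0,0,0],
  dp=[
    [0.0042,0.001,0.056],
    [0.0042,0.001,0.056],
    [0.0042,0.001,0.056],
    [0.0042,0.001,0.056],
    [0,0,0.0233],
    [0,0,0.0233],
    [0,0,0.0233],
    [0,0,0],
  ],
  rotation=[
    [0,0,-0.0019],
    [0,0,-0.0019],
    [0,0,-0.0019],
    [0,0,-0.0019],
    [0,0,0],
    [0,0,0],
    [0,0,0],
    [0,0,0],
  ],
)

```text
clock: 4.12
position: [0.4752, 0.3814, 0.0444]
tool_rot: [-3.141, 0.001, 1.51]
force: [0.2, -0.5, 0.6]
grip_width: 0.0855
```

Emit:
move_arm(
  jaw=[255,255,255,255,255,255,255,255],
  dp=[
    [0,0,0],
    [0,0,0],
    [0,0,0],
    [0,0,0],
    [0,0,0],
    [0,0,0],
    [0,0,0],
    [0,0,0],
  ],
  rotation=[
    [0,0,0],
    [0,0,0],
    [0,0,0],
    [0,0,0],
    [0,0,0],
    [0,0,0],
    [0,0,0],
    [0,0,0],
  ],
  squeeze=70,
)

```text
clock: 5.12
position: [0.4755, 0.382, 0.0456]
tool_rot: [3.141, -0.0, 1.51]
force: [-1.4, -1.3, 6.0]
grip_width: 0.015
```

```bash
python3 - <<'E'
from h import *
s=bot.observe(); print(s)
E
```

```text
{'clock': 5.125, 'qpos': array([-0.38195794,  0.80552237, -0.58808508,  1.74349804,  0.60501224,
        0.7807104 , -1.33190988]), 'qd': array([ 0.00092746, -0.00110211, -0.00066982,  0.00073899, -0.00011353,
       -0.0003433 , -0.00294548]), 'joint_efforts': array([-2.63487613e-01, -9.85552382e+01, -1.32497191e+01, -2.46122593e+01,
        9.48722125e-02, -4.69283313e-01, -2.40231858e-02]), 'position': array([0.47553621, 0.38198661, 0.04561537]), 'tool_rot': array([ 3.14109383e+00, -2.61033914e-04,  1.50996345e+00]), 'force': array([-1.41987359, -1.34900354,  6.02726155]), 'moment': array([-0.20812042,  0.20255299,  0.03854136]), 'grip_width': 0.01497392908965318}
```

```bash
python3 - <<'E'
from h import *
C=np.array([.4713,.331]);d=np.array([-.0206,-.9998])
def P(gx,z,pit=0):
    q=C+d*gx; return np.array([q[0],q[1],z]),R.from_euler('xyz',[np.pi,0,1.5502])*R.from_rotvec([0,np.radians(pit),0])
p=plan([(*P(-.030,.0438,.7),3),(*P(.010,.0438,.7),5),(*P(.032,.0438,.7),4)],start=down(.4752,.382,.044,1.51))
print(p[0])
E
```

```text
dp [[-0.0088, -0.0008, 0.0001], [-0.0088, -0.001, 0.0], [-0.0088, -0.0011, 0.0], [-0.01, 0.0, -0.0001], [-0.01, 0.0, -0.0001], [-0.01, 0.0, -0.0001], [-0.01, 0.0, -0.0002], [-0.01, 0.0, -0.0001], [-0.0069, 0.0, -0.0001], [-0.0069, 0.0, -0.0001], [-0.0068, 0.0, 0.0], [-0.0069, 0.0, -0.0001]]
rot [[0.0, 0.0013, -0.0043], [0.0001, 0.0013, -0.0042], [0.0, 0.0013, -0.0043], [0.0, 0.0, 0.0], [0.0, 0.0, 0.0], [0.0, 0.0, 0.0], [0.0, 0.0, 0.0], [0.0, 0.0, 0.0], [0.0, 0.0, 0.0], [0.0, 0.0, 0.0], [0.0, 0.0, 0.0], [0.0, 0.0, 0.0]]
[0.47060596 0.29902092 0.04379404]
```

Emit:
move_arm(
  jaw=[255,255,255,255,255,255,255,255],
  dp=[
    [-0.0088,-0.0008,0.0001],
    [-0.0088,-0.001,0],
    [-0.0088,-0.0011,0],
    [-0.01,0,-0.0001],
    [-0.01,0,-0.0001],
    [-0.01,0,-0.0001],
    [-0.01,0,-0.0001],
    [-0.01,0,-0.0001],
  ],
  rotation=[
    [0,0.0013,-0.0043],
    [0,0.0013,-0.0043],
    [0,0.0013,-0.0043],
    [0,0,0],
    [0,0,0],
    [0,0,0],
    [0,0,0],
    [0,0,0],
  ],
)

```text
clock: 6.12
position: [0.4718, 0.3224, 0.0461]
tool_rot: [3.139, -0.016, 1.552]
force: [0.0, 7.7, 11.9]
grip_width: 0.0152
```

Emit:
move_arm(
  jaw=[255,255,255,255,255],
  dp=[
    [-0.0069,0,-0.0001],
    [-0.0069,0,-0.0001],
    [-0.0069,0,0],
    [-0.0069,0,-0.0001],
    [0,0,0],
  ],
  rotation=[
    [0,0,0],
    [0,0,0],
    [0,0,0],
    [0,0,0],
    [0,0,0],
  ],
)

```text
clock: 6.75
position: [0.4715, 0.2998, 0.0459]
tool_rot: [3.139, -0.015, 1.551]
force: [1.0, 5.9, 11.3]
grip_width: 0.0147
```

```bash
python3 - <<'E'
from h import *
im=grab_frame("wrist"); s=grab_frame("scene")
m=np.zeros((480,800,3),np.uint8)
m[:,:400]=cv2.resize(im[170:314,220:340],(400,480)); m[:,400:]=cv2.resize(s[230:350,190:290],(400,480))
cv2.imwrite("pics/p3.png",m); cv2.imwrite("pics/s3.png",s); print(bot.observe()["force"])
E
```

```text
[ 1.78348983  4.91431736 12.09503585]
```

View pics/p3.png

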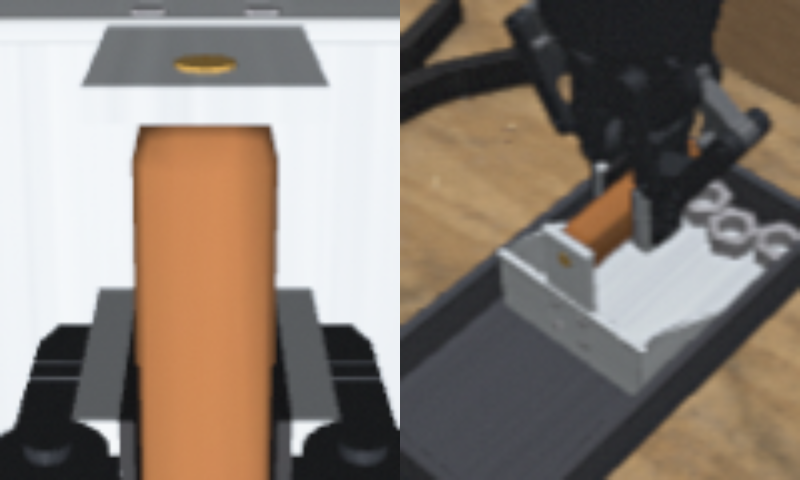

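Emit:
move_arm(
  jaw=[255,255,255,255],
  dp=[
    [-0.002,0,0],
    [-0.002,0,0],
    [-0.001,0,0],
    [0,0,0],
  ],
  rotation=[
    [0,0,0],
    [0,0,0],
    [0,0,0],
    [0,0,0],
  ],
)

```text
clock: 7.35
position: [0.4714, 0.2968, 0.0461]
tool_rot: [3.139, -0.016, 1.552]
force: [0.1, 7.9, 12.8]
grip_width: 0.0149
```

```bash
cat >> h.py <<'E'
C=np.array([.4713,.331]);YT=1.5502
def scoop(lx,lz,up,org=C,yaw=YT,off=0.):
    """TCP pose with lip at tray x=lx (m), height lz, lip up by 'up' deg (tool x = -scoop x)"""
    d=-np.array([np.cos(yaw),np.sin(yaw)]); a=np.radians(up)
    g=np.array([-.066,.079-.019-.0+off])      # grip rel. lip (x,z) ; grasp point z .060
    g=np.array([-.066,.060+off]); k=np.array([np.cos(a)*g[0]-np.sin(a)*g[1], np.sin(a)*g[0]+np.cos(a)*g[1]])
    t=k+.019*np.array([np.sin(a),-np.cos(a)])
    q=org+d*(lx+t[0])
    return np.array([q[0],q[1],lz+t[1]]),R.from_euler('xyz',[np.pi,0,yaw])*R.from_rotvec([0,-a,0])
E
python3 - <<'E'
from h import *
np.set_printoptions(precision=4,suppress=True)
s=bot.observe();print(s["position"],s["tool_rot"],s["force"])
print(scoop(.100,.003,-.7)[0])
im=grab_frame("scene");crop(im,190,230,100,120,5,"pics/p4.png")
E
```

```text
[0.4714 0.2968 0.0461] [ 3.139  -0.0162  1.5518] [ 0.0801  7.863  12.7863]
[0.4706 0.2965 0.0448]
```

View pics/p4.png

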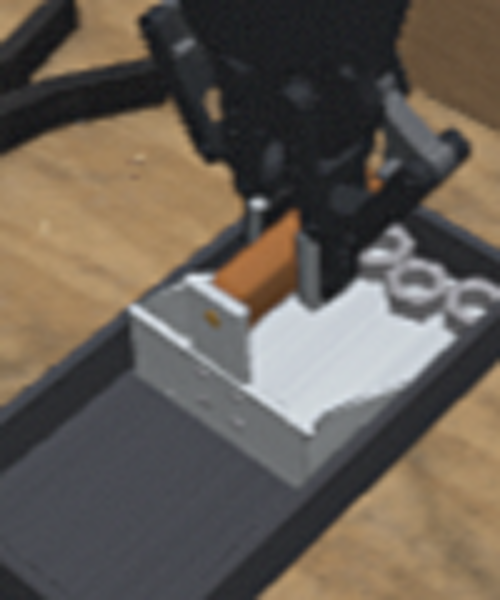

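```bash
python3 - <<'E'
from h import *
np.set_printoptions(precision=1,suppress=True)
c=calibration("scene"); d=-np.array([np.cos(YT),np.sin(YT)]); y=np.array([-d[1],d[0]])
for x,yy,z in [(.1,-.043,.003),(.1,.043,.003),(.085,-.043,.003),(.07,-.043,.003),(.1,-.049,.003),(-.01,-.043,.005),(.089,-.032,.017),(.1,-.049,.028)]:
    p=C+d*x+y*yy; print(x,yy,z,(proj(c,[*p,z])[0]-(190,230))*5)
E
```

```text
0.1 -0.043 0.003 [510.1 310.1]
0.1 0.043 0.003 [340.  206.3]
0.085 -0.043 0.003 [485.9 333.6]
0.07 -0.043 0.003 [461.  357.6]
0.1 -0.049 0.003 [522.7 317.8]
-0.01 -0.043 0.005 [315.8 494.2]
0.089 -0.032 0.017 [470.3 287.4]
0.1 -0.049 0.028 [525.3 271.6]
```

Emit:
move_arm(
  jaw=[255,255,255,255],
  dp=[
    [-0.002,0,0],
    [-0.002,0,0],
    [0,0,0],
    [0,0,0],
  ],
  rotation=[
    [0,0,0],
    [0,0,0],
    [0,0,0],
    [0,0,0],
  ],
)

```text
clock: 7.9
position: [0.4714, 0.2957, 0.0466]
tool_rot: [3.138, -0.02, 1.553]
force: [0.3, 17.9, 14.9]
grip_width: 0.0152
```

```bash
python3 - <<'E'
from h import *
np.set_printoptions(precision=4,suppress=True)
s=bot.observe();print(s["position"],s["tool_rot"],s["force"])
# tilt about lip from there
p,r=s["position"],R.from_euler('xyz',s["tool_rot"])
lx=.0995; off=s["position"][2]-scoop(lx,.003,-.9)[0][2]
b=scoop(lx,.003,-.9,off=off)[0]; o=C+(p-b)[:2]; print("off",off,"org",o)
S=lambda x,z,u:scoop(x,z,u,org=o,off=off)
w=[(*S(.0985,.003+.115*np.sin(np.radians(u))+.001,u),1) for u in (0.5,3,6,9,12,14)]
plan(w+[(*S(.0985,.06,14),2),(*S(.0985,.11,14),2)],start=None)
E
```

```text
[0.4714 0.2957 0.0466] [ 3.1381 -0.0197  1.5527] [ 0.3483 17.8858 14.9011]
off 0.001583119350364287 org [0.4721 0.3299]
dp [[0.0026, 0.0, -0.0004], [0.0022, 0.0, -0.0027], [0.0022, 0.0, -0.0031], [0.0019, 0.0, -0.003], [0.0015, 0.0, -0.0029], [0.0008, 0.0, -0.0019], [-0.0042, 0.0, -0.0171], [-0.0043, 0.0, -0.0171], [-0.0075, 0.0, -0.0303], [-0.0076, 0.0, -0.0303]]
rot [[0.0011, -0.009, 0.0008], [0.0, -0.0139, 0.0], [0.0, -0.0167, 0.0], [0.0, -0.0167, 0.0], [0.0, -0.0166, 0.0], [0.0, -0.0111, 0.0], [0.0, 0.0, 0.0], [0.0, 0.0, 0.0], [0.0, 0.0, 0.0], [0.0, 0.0, 0.0]]
```

```bash
python3 - <<'E'
from h import *
o=np.array([.4721,.3299]);off=.0016
S=lambda x,z,u:scoop(x,z,u,org=o,off=off)
w=[(*S(.0985,.003+.115*np.sin(np.radians(u))+.001,u),1) for u in (0.5,3,6,9,12,14)]
st=(np.array([.4710,.2918,.0438]),R.from_euler('xyz',[np.pi,0,1.5502])*R.from_rotvec([0,np.radians(.7),0]))
p=plan(w+[(*S(.0985,.06,14),2),(*S(.0985,.11,14),2)],start=st)
print(p[0],p[1].as_euler('xyz'))
E
```

```text
dp [[0.0075, 0.0004, -0.0039], [0.0022, 0.0, -0.0027], [0.0023, 0.0, -0.0031], [0.0019, 0.0, -0.003], [0.0015, 0.0, -0.0029], [0.0008, 0.0, -0.0019], [-0.0043, 0.0, -0.0171], [-0.0042, 0.0, -0.0171], [-0.0076, 0.0, -0.0303], [-0.0075, 0.0, -0.0303]]
rot [[0.0, -0.0067, 0.0], [0.0, -0.0139, 0.0], [0.0, -0.0166, 0.0], [0.0, -0.0167, 0.0], [0.0, -0.0167, 0.0], [0.0, -0.0111, 0.0], [0.0, 0.0, 0.0], [0.0, 0.0, 0.0], [0.0, 0.0, 0.0], [0.0, 0.0, 0.0]]
[0.4716082  0.30578769 0.13535752] [3.14159265 0.24445082 1.5502    ]
```

Emit:
move_arm(
  jaw=[255,255,255,255,255,255,255,255,255],
  dp=[
    [0.0038,0,-0.002],
    [0.0037,0,-0.002],
    [0.0022,0,-0.0027],
    [0.0023,0,-0.0031],
    [0.0019,0,-0.003],
    [0.0015,0,-0.0029],
    [0.0008,0,-0.0019],
    [-0.0043,0,-0.0171],
    [-0.0042,0,-0.0171],
  ],
  rotation=[
    [0,0,0],
    [0,-0.0067,0],
    [0,-0.0139,0],
    [0,-0.0167,0],
    [0,-0.0167,0],
    [0,-0.0167,0],
    [0,-0.0111,0],
    [0,0,0],
    [0,0,0],
  ],
)

```text
clock: 9.02
position: [0.4709, 0.3052, 0.0875]
tool_rot: [3.141, 0.245, 1.55]
force: [0.4, -0.1, -3.1]
grip_width: 0.015
```

Emit:
move_arm(
  jaw=[255,255,255],
  dp=[
    [-0.0075,0,-0.03],
    [-0.0075,0,-0.03],
    [0,0,0],
  ],
  rotation=[
    [0,0,0],
    [0,0,0],
    [0,0,0],
  ],
)

```text
clock: 9.4
position: [0.4718, 0.3056, 0.1381]
tool_rot: [3.138, 0.243, 1.549]
force: [-0.3, 0.9, -3.7]
grip_width: 0.0151
```

```bash
python3 - <<'E'
from h import *
np.set_printoptions(precision=4,suppress=True)
s=bot.observe();print(s["position"],s["tool_rot"],s["force"])
im=grab_frame("scene");i2=grab_frame("side");m=np.zeros((500,800,3),np.uint8)
m[:,:400]=cv2.resize(im[200:360,170:298],(400,500)); m[:,400:]=cv2.resize(i2[120:245,220:320],(400,500)); cv2.imwrite("pics/p5.png",m)
E
```

```text
[0.4718 0.3056 0.1381] [3.1384 0.2427 1.5487] [-0.2962  0.9287 -3.7341]
```

View pics/p5.png

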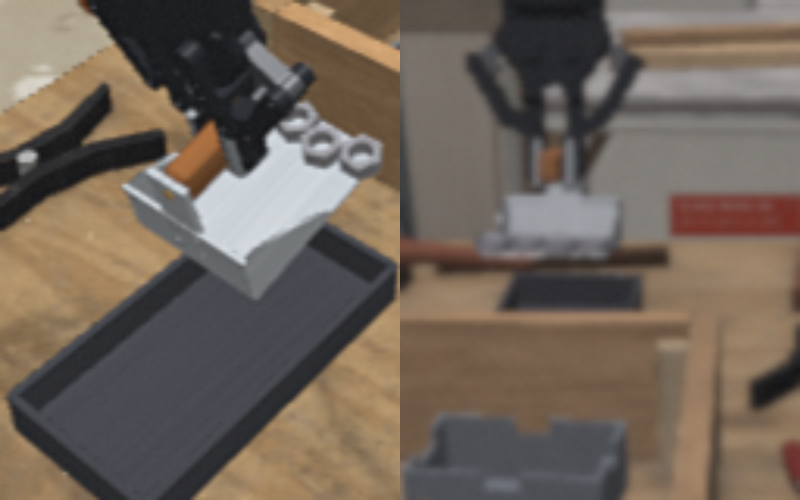

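```bash
python3 - <<'E'
from h import *
import pickle
np.set_printoptions(precision=4,suppress=True)
c=pickle.load(open("cw1.pkl","rb"))
print("rail w1",plane(c,[(305,8),(305,22),(305,30)],.099)[:,:2])
print("rail scene",plane(calibration("scene"),[(300,222),(350,249),(330,246)],.099)[:,:2])
P=lambda lx,ly,lz,up,yaw: scoop(0,lz,up,org=np.array([lx,ly]),yaw=yaw,off=.0016)
# lip pose over the rail to pour
s=bot.observe(); print(s["position"])
w=[(*P(.4715,.222,.165,14,1.5502),2),(*P(.473,.15,.175,12,1.51),3),(*P(.475,.075,.16,0,1.473),4)]
p=plan(w); print(p[0])
E
```

```text
rail w1 [[0.478  0.1385]
 [0.4763 0.1256]
 [0.4753 0.1181]]
rail scene [[0.4715 0.1491]
 [0.3561 0.1574]
 [0.3884 0.1729]]
[0.4711 0.305  0.1359]
dp [[-0.0135, 0.0014, -0.0317], [-0.0135, 0.0013, -0.0317], [-0.0307, 0.0025, 0.0023], [-0.0308, 0.0029, 0.0019], [-0.0307, 0.0033, 0.0015], [-0.0251, 0.0028, 0.0055], [-0.0253, 0.003, 0.0041], [-0.0255, 0.0033, 0.0028], [-0.0256, 0.0035, 0.0014]]
rot [[0.0001, 0.0001, -0.0001], [0.0001, 0.0, -0.0001], [0.001, 0.0037, 0.0042], [0.0009, 0.0037, 0.0041], [0.001, 0.0037, 0.0042], [0.0003, 0.0167, 0.0029], [0.0003, 0.0166, 0.003], [0.0003, 0.0167, 0.0029], [0.0003, 0.0167, 0.0029]]
[0.4814 0.1406 0.2026]
```

Emit:
move_arm(
  jaw=[255,255,255,255,255,255,255,255,255,255],
  dp=[
    [-0.0135,0.0014,-0.0317],
    [-0.0135,0.0013,-0.0317],
    [-0.0307,0.0025,0.0023],
    [-0.0307,0.0029,0.0019],
    [-0.0307,0.0033,0.0015],
    [-0.0251,0.0028,0.0055],
    [-0.0253,0.003,0.0041],
    [-0.0255,0.0033,0.0028],
    [-0.0256,0.0035,0.0014],
    [0,0,0],
  ],
  rotation=[
    [0,0,0],
    [0,0,0],
    [0.001,0.0037,0.0042],
    [0.001,0.0037,0.0042],
    [0.001,0.0037,0.0042],
    [0.0003,0.0167,0.003],
    [0.0003,0.0167,0.003],
    [0.0003,0.0167,0.003],
    [0.0003,0.0167,0.003],
    [0,0,0],
  ],
)

```text
clock: 10.75
position: [0.481, 0.1383, 0.2018]
tool_rot: [-3.14, 0.001, 1.468]
force: [0.4, -0.2, -3.1]
grip_width: 0.0152
```

```bash
python3 - <<'E'
from h import *
np.set_printoptions(precision=4,suppress=True)
s=bot.observe();print(s["position"],s["tool_rot"],s["force"],s["qpos"])
P=lambda lx,ly,lz,up,yaw: scoop(0,lz,up,org=np.array([lx,ly]),yaw=yaw,off=.0016)
w=[(*P(.475,.073,.085,-12,1.473),3),(*P(.475,.070,.058,-26,1.473),3),(*P(.475,.068,.056,-46,1.473),7)]
p=plan(w); print(p[0],p[1].as_euler('xyz'))
E
```

```text
[0.481  0.1383 0.2018] [-3.1404  0.0011  1.4677] [ 0.3878 -0.2143 -3.1187] [ 0.1075  0.4275 -0.657   1.9279  0.3305  0.8964 -0.8189]
dp [[-0.0041, 0.0002, 0.0256], [-0.0059, 0.0002, 0.0252], [-0.0076, 0.0002, 0.0248], [-0.0087, 0.0001, 0.0046], [-0.009, 0.0001, 0.0039], [-0.0093, 0.0001, 0.0031], [-0.0038, 0.0, -0.0034], [-0.0036, 0.0001, -0.0036], [-0.0034, 0.0, -0.0037], [-0.0032, 0.0001, -0.004], [-0.0031, 0.0, -0.0041], [-0.0028, 0.0, -0.0042], [-0.0026, 0.0001, -0.0044]]
rot [[-0.0001, 0.0223, -0.0006], [0.0, 0.0224, -0.0005], [-0.0001, 0.0223, -0.0006], [0.0, 0.0259, 0.0], [0.0, 0.026, 0.0], [0.0, 0.0259, 0.0], [0.0, 0.0159, 0.0], [0.0, 0.0158, 0.0], [0.0, 0.0159, 0.0], [0.0, 0.0159, 0.0], [0.0, 0.0159, 0.0], [0.0, 0.0158, 0.0], [0.0, 0.0159, 0.0]]
[0.4765 0.0831 0.1331] [ 3.1416 -0.8028  1.473 ]
```

```bash
python3 - <<'E'
from h import *
np.set_printoptions(precision=4,suppress=True)
P=lambda lx,ly,lz,up,yaw: scoop(0,lz,up,org=np.array([lx,ly]),yaw=yaw,off=.0016)
w=[(*P(.475,.060,.102,-20,1.473),4),(*P(.474,.060,.088,-30,1.473),3),(*P(.474,.060,.068,-48,1.473),7)]
p=plan(w); print(p[0],p[1].as_euler('xyz'))
E
```

```text
dp [[-0.0097, 0.0006, 0.0116], [-0.0107, 0.0005, 0.0108], [-0.0115, 0.0006, 0.0097], [-0.0124, 0.0005, 0.0087], [-0.0055, -0.0004, 0.001], [-0.0056, -0.0004, 0.0006], [-0.0056, -0.0004, 0.0003], [-0.0047, 0.0, -0.0002], [-0.0047, 0.0, -0.0004], [-0.0047, 0.0, -0.0006], [-0.0047, 0.0, -0.0008], [-0.0046, 0.0, -0.001], [-0.0045, 0.0, -0.0012], [-0.0045, 0.0, -0.0014]]
rot [[0.0, 0.0279, -0.0004], [0.0, 0.0278, -0.0005], [-0.0001, 0.0279, -0.0004], [0.0, 0.0279, -0.0004], [0.0, 0.0185, 0.0], [0.0, 0.0185, 0.0], [0.0, 0.0185, 0.0], [0.0, 0.0143, 0.0], [0.0, 0.0143, 0.0], [0.0, 0.0143, 0.0], [0.0, 0.0143, 0.0], [0.0, 0.0142, 0.0], [0.0, 0.0143, 0.0], [0.0, 0.0143, 0.0]]
[0.4752 0.0725 0.1456] [ 3.1415 -0.8377  1.473 ]
```

Emit:
move_arm(
  jaw=[255,255,255,255,255,255,255],
  dp=[
    [-0.0097,0.0006,0.0116],
    [-0.0107,0.0005,0.0108],
    [-0.0115,0.0006,0.0097],
    [-0.0124,0.0005,0.0087],
    [-0.0055,-0.0004,0.001],
    [-0.0056,-0.0004,0.0006],
    [-0.0056,-0.0004,0.0003],
  ],
  rotation=[
    [0,0.0279,-0.0004],
    [0,0.0279,-0.0004],
    [0,0.0279,-0.0004],
    [0,0.0279,-0.0004],
    [0,0.0185,0],
    [0,0.0185,0],
    [0,0.0185,0],
  ],
)

```text
clock: 11.62
position: [0.4777, 0.0991, 0.1583]
tool_rot: [3.141, -0.527, 1.478]
force: [-0.2, -0.4, -2.7]
grip_width: 0.0151
```

Emit:
move_arm(
  jaw=[255,255,255,255,255,255,255,255,255,255],
  dp=[
    [-0.0047,0,-0.0002],
    [-0.0047,0,-0.0004],
    [-0.0047,0,-0.0006],
    [-0.0047,0,-0.0008],
    [-0.0046,0,-0.001],
    [-0.0045,0,-0.0012],
    [-0.0045,0,-0.0014],
    [0,0,0],
    [0,0,0],
    [0,0,0],
  ],
  rotation=[
    [0,0.0143,0],
    [0,0.0143,0],
    [0,0.0143,0],
    [0,0.0143,0],
    [0,0.0143,0],
    [0,0.0143,0],
    [0,0.0143,0],
    [0,0,0],
    [0,0,0],
    [0,0,0],
  ],
)

```text
clock: 12.88
position: [0.4758, 0.076, 0.1466]
tool_rot: [3.139, -0.838, 1.48]
force: [-0.0, 0.7, -2.3]
grip_width: 0.0148
```

```bash
python3 - <<'E'
from h import *
np.set_printoptions(precision=4,suppress=True)
s=bot.observe();print(s["position"],s["tool_rot"],s["force"],s["qpos"],s["clock"])
for k in "scene","side": cv2.imwrite(f"pics/{k}6.png",grab_frame(k))
P=lambda lx,ly,lz,up,yaw: scoop(0,lz,up,org=np.array([lx,ly]),yaw=yaw,off=.0016)
w=[(*P(.474,.060,.11,-30,1.473),2),(*P(.475,.075,.17,0,1.473),3),(*P(.473,.15,.175,5,1.5),2),(*P(.4715,.25,.175,0,1.5502),3),(*P(.4713,.308,.10,0,1.5502),3)]
p=plan(w); print(p[0],p[1].as_euler('xyz'))
E
```

```text
[0.4758 0.076  0.1466] [ 3.1394 -0.8384  1.4797] [-0.0499  0.7066 -2.3381] [ 1.0176  0.9246 -1.13    2.0638 -0.0579  0.5766  0.0624] 12.875
dp [[0.0238, -0.0001, -0.0047], [0.0228, -0.0001, -0.0084], [0.0231, -0.0002, -0.0024], [0.0224, -0.0002, -0.0063], [0.0209, -0.0002, -0.0102], [0.0487, -0.007, 0.0006], [0.0487, -0.0063, -0.0016], [0.0397, -0.005, -0.0059], [0.0399, -0.0042, -0.0048], [0.0401, -0.0036, -0.0036], [0.0242, -0.0006, 0.0312], [0.0241, -0.0006, 0.0313], [0.0242, -0.0006, 0.0312]]
rot [[-0.0003, -0.0501, 0.0007], [-0.0003, -0.0501, 0.0008], [0.0, -0.0556, 0.0], [0.0, -0.0555, 0.0], [0.0, -0.0556, 0.0], [-0.0002, -0.0139, -0.0043], [-0.0002, -0.0139, -0.0043], [-0.0002, 0.0093, -0.0053], [-0.0002, 0.0092, -0.0054], [-0.0003, 0.0093, -0.0053], [0.0, 0.0, 0.0], [0.0, 0.0, 0.0], [0.0, 0.0, 0.0]]
[0.4727 0.374  0.1426] [ 3.1415 -0.      1.5502]
```

Emit:
move_arm(
  jaw=[255,255,255,255,255,255,255,255,255,255],
  dp=[
    [0.0238,0,-0.0047],
    [0.0228,0,-0.0084],
    [0.0231,0,-0.0024],
    [0.0224,0,-0.0063],
    [0.0209,0,-0.0102],
    [0.0487,-0.007,0.0006],
    [0.0487,-0.0063,-0.0016],
    [0.0397,-0.005,-0.006],
    [0.04,-0.0042,-0.0048],
    [0.04,-0.0036,-0.0036],
  ],
  rotation=[
    [0,-0.05,0.0008],
    [0,-0.05,0.0008],
    [0,-0.0556,0],
    [0,-0.0556,0],
    [0,-0.0556,0],
    [0,-0.0139,-0.0043],
    [0,-0.0139,-0.0043],
    [0,0.0093,-0.0053],
    [0,0.0093,-0.0053],
    [0,0.0093,-0.0053],
  ],
)

```text
clock: 14.22
position: [0.4694, 0.3011, 0.23]
tool_rot: [-3.128, -0.143, 1.555]
force: [0.0, -0.5, -2.1]
grip_width: 0.0146
```

Emit:
move_arm(
  jaw=[255,255],
  dp=[
    [0.024,-0.0006,0.03],
    [0,0,0],
  ],
  rotation=[
    [0,0,0],
    [0,0,0],
  ],
)

```text
clock: 14.48
position: [0.4679, 0.3238, 0.2076]
tool_rot: [-3.126, -0.142, 1.557]
force: [0.5, -0.7, -3.1]
grip_width: 0.0148
```

```bash
python3 - <<'E'
from h import *
np.set_printoptions(precision=4,suppress=True)
s=bot.observe();print(s["position"],s["tool_rot"],s["force"])
cv2.imwrite("pics/scene7.png",grab_frame("scene")); cv2.imwrite("pics/side7.png",grab_frame("side"))
P=lambda lx,ly,lz,up,yaw: scoop(0,lz,up,org=np.array([lx,ly]),yaw=yaw,off=.0016)
w=[(*P(.4713,.308,.06,0,1.5502),4),(*P(.4713,.308,.012,0,1.5502),3),(*P(.4713,.308,.0025,0,1.5502),2)]
p=plan(w); print(p[0],p[1].as_euler('xyz'))
E
```

```text
[0.4679 0.3238 0.2076] [-3.1265 -0.1417  1.557 ] [ 0.5004 -0.7101 -3.1426]
dp [[0.0113, 0.0014, 0.0351], [0.0126, 0.0013, 0.0346], [0.0137, 0.0012, 0.0342], [0.015, 0.001, 0.0336], [0.0, 0.0, 0.02], [0.0, 0.0, 0.02], [0.0, 0.0, 0.02], [0.0, 0.0, 0.006], [0.0, 0.0, 0.0059]]
rot [[-0.0011, -0.0112, 0.0005], [-0.0011, -0.0113, 0.0005], [-0.0011, -0.0112, 0.0005], [-0.0011, -0.0112, 0.0005], [0.0, 0.0, 0.0], [0.0, 0.0, 0.0], [0.0, 0.0, 0.0], [0.0, 0.0, 0.0], [0.0, 0.0, 0.0]]
[0.4727 0.374  0.0451] [-3.1415 -0.0001  1.5502]
```

Emit:
move_arm(
  jaw=[255,255,255,255,255,255,255],
  dp=[
    [0.0113,0.0014,0.035],
    [0.0126,0.0013,0.0346],
    [0.0137,0.0012,0.0342],
    [0.015,0.001,0.0336],
    [0,0,0.02],
    [0,0,0.015],
    [0,0,0],
  ],
  rotation=[
    [-0.001,-0.0112,0.0005],
    [-0.001,-0.0112,0.0005],
    [-0.001,-0.0112,0.0005],
    [-0.001,-0.0112,0.0005],
    [0,0,0],
    [0,0,0],
    [0,0,0],
  ],
)

```text
clock: 15.45
position: [0.4728, 0.3731, 0.0745]
tool_rot: [-3.14, 0.0, 1.549]
force: [0.0, -0.4, -2.6]
grip_width: 0.015
```

```bash
python3 - <<'E'
from h import *
np.set_printoptions(precision=4,suppress=True)
s=bot.observe();print(s["position"],s["tool_rot"],s["force"])
P=lambda lx,ly,lz,up,yaw: scoop(0,lz,up,org=np.array([lx,ly]),yaw=yaw,off=.0016)
w=[(*P(.4713,.308,.012,0,1.5502),1),(*P(.4713,.308,.0025,0,1.5502),3)]
p=plan(w); print(p[0],p[1].as_euler('xyz'))
E
```

```text
[0.4728 0.3731 0.0745] [-3.1403  0.0003  1.5494] [ 0.036  -0.3782 -2.6258]
dp [[0.0011, -0.0002, 0.0248], [0.0, 0.0, 0.004], [0.0, 0.0, 0.0039], [0.0, 0.0, 0.004]]
rot [[-0.0004, 0.0001, -0.0003], [0.0, 0.0, 0.0], [0.0, 0.0, 0.0], [0.0, 0.0, 0.0]]
[0.4726 0.3739 0.0451] [-3.1416  0.      1.5503]
```

Emit:
move_arm(
  jaw=[255,255,255,255,255,255],
  dp=[
    [0.001,0,0.0124],
    [0,0,0.0124],
    [0,0,0.004],
    [0,0,0.004],
    [0,0,0.004],
    [0,0,0],
  ],
  rotation=[
    [0,0,0],
    [0,0,0],
    [0,0,0],
    [0,0,0],
    [0,0,0],
    [0,0,0],
  ],
)

```text
clock: 16.2
position: [0.4725, 0.3751, 0.0456]
tool_rot: [-3.141, -0.0, 1.551]
force: [-2.2, -1.7, 3.8]
grip_width: 0.0148
```

Emit:
move_arm(
  jaw=[0,0,0,0,0,0],
  dp=[
    [0,0,0],
    [0,0,0],
    [0,0,0],
    [0,0,0],
    [0,0,0],
    [0,0,0],
  ],
  rotation=[
    [0,0,0],
    [0,0,0],
    [0,0,0],
    [0,0,0],
    [0,0,0],
    [0,0,0],
  ],
)

```text
clock: 16.95
position: [0.4724, 0.375, 0.0452]
tool_rot: [-3.141, -0.0, 1.551]
force: [-0.5, -0.1, 0.0]
grip_width: 0.0853
```

```bash
python3 - <<'E'
from h import *
np.set_printoptions(precision=4,suppress=True)
s=bot.observe();print(s["position"],s["tool_rot"],s["force"],s["clock"])
p=plan([(*down(.473,.373,.22,1.55),4),(*down(.45,.12,.28,1.50),5),(*down(.437,.0,.30,1.47),3)]); print(p[0])
E
```

```text
[0.4724 0.375  0.0452] [-3.1407 -0.      1.5506] [-0.5373 -0.1298  0.0413] 16.95
dp [[-0.0006, 0.0001, -0.0546], [-0.0006, 0.0002, -0.0546], [-0.0007, 0.0001, -0.0546], [-0.0006, 0.0002, -0.0547], [-0.0633, -0.0044, -0.015], [-0.0634, -0.0038, -0.015], [-0.0635, -0.0032, -0.015], [-0.0634, -0.0025, -0.015], [-0.0635, -0.0019, -0.015], [-0.0503, -0.0019, -0.0083], [-0.0502, -0.0013, -0.0084], [-0.0503, -0.0009, -0.0083]]
rot [[-0.0001, 0.0, 0.0], [0.0, 0.0, 0.0001], [-0.0001, 0.0, 0.0], [-0.0001, 0.0, 0.0001], [0.0, 0.0, 0.0032], [0.0, 0.0, 0.0032], [0.0, 0.0, 0.0031], [0.0, 0.0, 0.0032], [0.0, 0.0, 0.0032], [0.0, 0.0, 0.0032], [0.0, 0.0, 0.0032], [0.0, 0.0, 0.0032]]
[0.437 0.    0.3  ]
```

Emit:
move_arm(
  jaw=[0,0,0,0,0,0,0,0],
  dp=[
    [0,0,-0.0546],
    [0,0,-0.0546],
    [0,0,-0.0546],
    [0,0,-0.0546],
    [-0.0633,-0.0044,-0.015],
    [-0.0634,-0.0038,-0.015],
    [-0.0635,-0.0032,-0.015],
    [-0.0634,-0.0025,-0.015],
  ],
  rotation=[
    [0,0,0],
    [0,0,0],
    [0,0,0],
    [0,0,0],
    [0,0,0.0032],
    [0,0,0.0032],
    [0,0,0.0032],
    [0,0,0.0032],
  ],
)

```text
clock: 17.95
position: [0.454, 0.171, 0.2684]
tool_rot: [-3.141, 0.0, 1.51]
force: [1.7, -1.1, -0.0]
grip_width: 0.0851
```

Emit:
move_arm(
  jaw=[0,0,0,0,0],
  dp=[
    [-0.0635,-0.0019,-0.015],
    [-0.0503,-0.0019,-0.0083],
    [-0.0503,-0.0013,-0.0083],
    [-0.0503,-0.0009,-0.0083],
    [0,0,0],
  ],
  rotation=[
    [0,0,0.0032],
    [0,0,0.0032],
    [0,0,0.0032],
    [0,0,0.0032],
    [0,0,0],
  ],
)

```text
clock: 18.58
position: [0.4367, -0.0006, 0.3003]
tool_rot: [-3.142, 0.001, 1.466]
force: [-0.1, 0.6, -0.4]
grip_width: 0.0854
```

```bash
python3 - <<'E'
from h import *
import pickle
np.set_printoptions(precision=4,suppress=True)
s=bot.observe();c=calibration("wrist");w=grab_frame("wrist");sc=grab_frame("scene")
pickle.dump(c,open("cw8.pkl","wb"));cv2.imwrite("pics/w8.png",w);cv2.imwrite("pics/scene8.png",sc)
print(s["position"],s["tool_rot"],s["force"],s["clock"])
q=proj(c,[[.4726,.0536,.046],[.4375,-.1158,.026]]);print(q)
f=lambda i,x,y,W,H,S:cv2.resize(i[y:y+H,x:x+W],S,interpolation=cv2.INTER_CUBIC)
m=np.zeros((600,800,3),np.uint8)
(bx,by),(tx,ty)=q.astype(int)
m[:300,:400]=f(w,bx-80,max(by-60,0),160,120,(400,300)); m[300:,:400]=f(w,tx-80,ty-60,160,120,(400,300))
m[:300,400:]=f(sc,165,250,160,120,(400,300)); m[300:,400:]=f(sc,285,165,133,100,(400,300))
cv2.imwrite("pics/m8.png",m); print(bx-80,max(by-60,0),tx-80,ty-60)
E
```

```text
[ 0.4367 -0.0006  0.3003] [-3.1415  0.001   1.4659] [-0.0896  0.5747 -0.4213] 18.575
[[307.5673 122.6546]
 [290.5669 256.4648]]
227 62 210 196
```

View pics/m8.png

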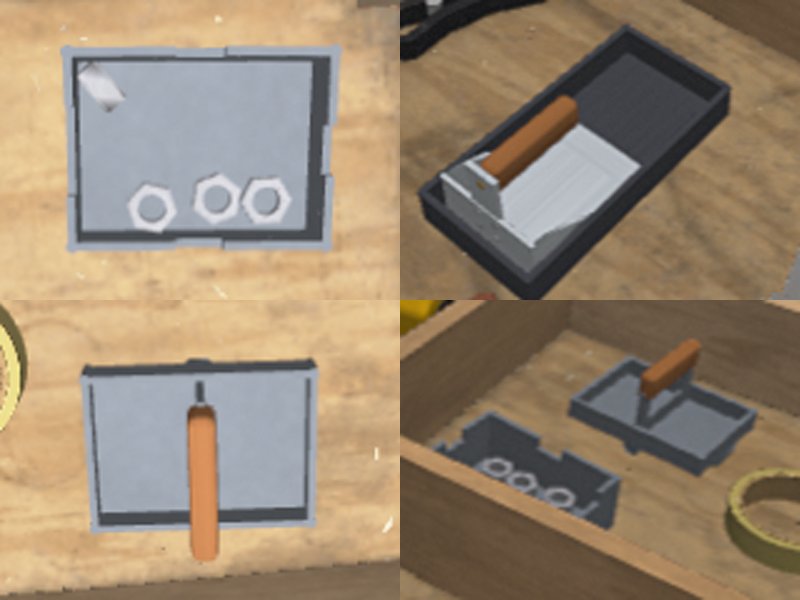

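```bash
python3 - <<'E'
from h import *
import pickle
np.set_printoptions(precision=4,suppress=True)
c=pickle.load(open("cw8.pkl","rb"))
def q(n,P,off,z):
    w=plane(c,np.array(P,float)/2.5+off,z)
    print(n,w.mean(0),"L",[np.linalg.norm(w[i]-w[(i+1)%4]).round(4) for i in range(4)],"yaw",np.degrees([np.arctan2(*(w[1]-w[0])[[1,0]]),np.arctan2(*(w[2]-w[3])[[1,0]]),np.arctan2(*(w[0]-w[3])[[1,0]])-np.pi/2,np.arctan2(*(w[1]-w[2])[[1,0]])-np.pi/2]))
q("bin",[(63,48),(340,47),(331,248),(69,248)],(227,62),.046)
q("tray",[(82,76),(317,68),(315,224),(92,230)],(210,196),.026)
print("bar",plane(c,np.array([(201,110),(204,262)])/2.5+(210,196),.072))
plan([(*down(.4375,-.1155,.12,np.pi/2-np.radians(3.8)),5),(*down(.4375,-.1155,.043,np.pi/2-np.radians(3.8)),3)])
E
```

```text
bin [0.4726 0.0544 0.046 ] L [np.float64(0.1212), np.float64(0.0887), np.float64(0.1212), np.float64(0.0879)] yaw [-5.5223 -5.8935 -5.3806 -5.3489]
tray [ 0.4375 -0.1164  0.026 ] L [np.float64(0.1204), np.float64(0.0898), np.float64(0.1214), np.float64(0.089)] yaw [-3.9458 -4.3313 -4.4718 -3.8178]
bar [[ 0.4401 -0.0742  0.072 ]
 [ 0.4339 -0.1542  0.072 ]]
dp [[-0.0292, 0.0031, 0.045], [-0.0293, 0.003, 0.045], [-0.0293, 0.0027, 0.045], [-0.0292, 0.0025, 0.045], [-0.0293, 0.0023, 0.045], [0.0, 0.0, 0.0321], [0.0, 0.0, 0.0321], [-0.0001, 0.0, 0.0321]]
rot [[0.0, 0.0, -0.0022], [-0.0001, 0.0, -0.0022], [0.0, 0.0, -0.0022], [0.0, 0.0, -0.0022], [0.0, 0.0, -0.0022], [0.0, 0.0, 0.0], [0.0, 0.0, 0.0], [0.0, 0.0, 0.0]]
```

```bash
python3 - <<'E'
from h import *
plan([(*down(.4375,-.116,.12,1.499),5),(*down(.4375,-.116,.041,1.499),3)])
E
```

```text
dp [[-0.0294, 0.0031, 0.045], [-0.0293, 0.003, 0.045], [-0.0294, 0.0028, 0.045], [-0.0294, 0.0026, 0.045], [-0.0294, 0.0025, 0.045], [0.0, 0.0, 0.0329], [0.0, 0.0, 0.0329], [0.0, 0.0, 0.033]]
rot [[0.0, 0.0, -0.0019], [-0.0001, 0.0, -0.0018], [0.0, 0.0, -0.0019], [0.0, 0.0, -0.0018], [0.0, 0.0, -0.0019], [0.0, 0.0, 0.0], [0.0, 0.0, 0.0], [0.0, 0.0, 0.0]]
```

Emit:
move_arm(
  jaw=[0,0,0,0,0,0,0,0,0],
  dp=[
    [-0.0294,0.0031,0.045],
    [-0.0294,0.003,0.045],
    [-0.0294,0.0028,0.045],
    [-0.0294,0.0026,0.045],
    [-0.0294,0.0025,0.045],
    [0,0,0.0329],
    [0,0,0.0329],
    [0,0,0.033],
    [0,0,0],
  ],
  rotation=[
    [0,0,-0.0019],
    [0,0,-0.0018],
    [0,0,-0.0019],
    [0,0,-0.0018],
    [0,0,-0.0019],
    [0,0,0],
    [0,0,0],
    [0,0,0],
    [0,0,0],
  ],
)

```text
clock: 19.8
position: [0.4368, -0.1146, 0.0396]
tool_rot: [-3.138, -0.001, 1.502]
force: [0.2, -0.5, 0.9]
grip_width: 0.0853
```

Emit:
move_arm(
  jaw=[255,255,255,255,255,255,255,255],
  dp=[
    [0,0,0],
    [0,0,0],
    [0,0,0],
    [0,0,0],
    [0,0,0],
    [0,0,0],
    [0,0,0],
    [0,0,0],
  ],
  rotation=[
    [0,0,0],
    [0,0,0],
    [0,0,0],
    [0,0,0],
    [0,0,0],
    [0,0,0],
    [0,0,0],
    [0,0,0],
  ],
  squeeze=70,
)

```text
clock: 20.8
position: [0.4375, -0.1164, 0.0413]
tool_rot: [-3.141, 0.0, 1.499]
force: [-1.9, 0.7, 12.0]
grip_width: 0.013
```

```bash
python3 - <<'E'
from h import *
np.set_printoptions(precision=4,suppress=True)
s=bot.observe();print(s["position"],s["tool_rot"],s["force"],s["grip_width"],s["clock"])
# grip relative to tray: target TCP over bin
dy=np.radians(-5.55+4.1)
p=np.array(s["position"]); t=np.array([.4375,-.1161]); rel=p[:2]-t; rr=np.array([[np.cos(dy),-np.sin(dy)],[np.sin(dy),np.cos(dy)]])@rel
g=np.array([.4726,.0540])+rr; yaw=s["tool_rot"][2]+dy; print(g,yaw)
e=plan([(*down(p[0],p[1],.14,s["tool_rot"][2]),4),(*down(*g,.15,yaw),5)],start=(np.array([.4375,-.116,.041]),down(0,0,0,s["tool_rot"][2])[1]))
E
```

```text
[ 0.4375 -0.1164  0.0413] [-3.1413  0.0003  1.4992] [-1.909   0.7037 12.026 ] 0.01300520012493994 20.8
[0.4726 0.0537] 1.4738903945562487
dp [[-0.0001, 0.0, -0.0309], [-0.0001, 0.0, -0.031], [-0.0001, 0.0, -0.0309], [-0.0001, 0.0, -0.0309], [0.043, 0.0057, -0.0025], [0.0431, 0.0055, -0.0025], [0.0431, 0.0053, -0.0025], [0.0431, 0.0051, -0.0025], [0.0432, 0.0048, -0.0025]]
rot [[0.0, 0.0, 0.0], [0.0, 0.0, 0.0], [0.0, 0.0, 0.0], [0.0, 0.0, 0.0], [0.0, 0.0, 0.0016], [0.0, 0.0, 0.0016], [0.0, 0.0, 0.0016], [0.0, 0.0, 0.0016], [0.0, 0.0, 0.0017]]
```

Emit:
move_arm(
  jaw=[255,255,255,255,255,255,255,255,255,255],
  dp=[
    [0,0,-0.02],
    [0,0,-0.031],
    [0,0,-0.031],
    [0,0,-0.042],
    [0.043,0.0057,-0.0025],
    [0.043,0.0055,-0.0025],
    [0.043,0.0053,-0.0025],
    [0.043,0.005,-0.0025],
    [0.043,0.0048,-0.0025],
    [0,0,0],
  ],
  rotation=[
    [0,0,0],
    [0,0,0],
    [0,0,0],
    [0,0,0],
    [0,0,0.0016],
    [0,0,0.0016],
    [0,0,0.0016],
    [0,0,0.0016],
    [0,0,0.0016],
    [0,0,0],
  ],
)

```text
clock: 22.05
position: [0.4725, 0.056, 0.1501]
tool_rot: [-3.141, -0.001, 1.478]
force: [-0.3, -1.9, -4.8]
grip_width: 0.013
```

Emit:
move_arm(
  jaw=[255,255],
  dp=[
    [0,0,0],
    [0,0,0],
  ],
  rotation=[
    [0,0,0],
    [0,0,0],
  ],
)

```text
clock: 22.3
position: [0.4721, 0.0525, 0.1499]
tool_rot: [-3.14, 0.0, 1.473]
force: [-0.4, 0.2, -5.0]
grip_width: 0.0129
```

```bash
python3 - <<'E'
from h import *
np.set_printoptions(precision=4,suppress=True)
s=bot.observe();print(s["position"],s["tool_rot"],s["force"],s["grip_width"],s["clock"])
cv2.imwrite("pics/scene9.png",grab_frame("scene"));cv2.imwrite("pics/side9.png",grab_frame("side"))
plan([(*down(.4726,.0537,.092,1.4739),4),(*down(.4726,.0537,.077,1.4739),5)])
E
```

```text
[0.4721 0.0525 0.1499] [-3.1404  0.0005  1.4731] [-0.4442  0.1963 -5.0209] 0.012903400739076504 22.3
dp [[0.0003, 0.0001, 0.0181], [0.0003, 0.0001, 0.0181], [0.0003, 0.0, 0.0181], [0.0003, 0.0001, 0.0182], [0.0, 0.0, 0.0037], [0.0, 0.0, 0.0038], [0.0, 0.0, 0.0037], [0.0, 0.0, 0.0038], [0.0, 0.0, 0.0037]]
rot [[-0.0001, 0.0, -0.0001], [-0.0001, 0.0, 0.0], [0.0, 0.0001, -0.0001], [-0.0001, 0.0, 0.0], [0.0, 0.0, 0.0], [0.0, 0.0, 0.0], [0.0, 0.0, 0.0], [0.0, 0.0, 0.0], [0.0, 0.0, 0.0]]
```

Emit:
move_arm(
  jaw=[255,255,255,255,255,255,255],
  dp=[
    [0.0004,0,0.0181],
    [0.0003,0,0.0181],
    [0.0003,0,0.0181],
    [0.0003,0,0.0181],
    [0,0,0.0037],
    [0,0,0.0037],
    [0,0,0],
  ],
  rotation=[
    [0,0,0],
    [0,0,0],
    [0,0,0],
    [0,0,0],
    [0,0,0],
    [0,0,0],
    [0,0,0],
  ],
)

```text
clock: 23.28
position: [0.4726, 0.0546, 0.0863]
tool_rot: [-3.141, -0.0, 1.474]
force: [-0.4, -0.0, -4.6]
grip_width: 0.0126
```

Emit:
move_arm(
  jaw=[255,255,255,255,255],
  dp=[
    [0,0,0.0037],
    [0,0,0.0037],
    [0,0,0.0037],
    [0,0,0],
    [0,0,0],
  ],
  rotation=[
    [0,0,0],
    [0,0,0],
    [0,0,0],
    [0,0,0],
    [0,0,0],
  ],
)

```text
clock: 23.9
position: [0.4726, 0.0545, 0.0792]
tool_rot: [3.141, 0.001, 1.474]
force: [-17.5, -3.3, 57.2]
grip_width: 0.0129
```

```bash
python3 - <<'E'
from h import *
np.set_printoptions(precision=4,suppress=True)
s=bot.observe();print(s["position"],s["tool_rot"],s["force"],s["moment"],s["clock"])
E
```

```text
[0.4726 0.0545 0.0792] [3.1408 0.0012 1.4742] [-17.5418  -3.2664  57.2125] [-0.6217  3.8119 -0.0257] 23.9
```

Emit:
move_arm(
  jaw=[255,255,0,0,0,0,0,0],
  dp=[
    [0,0,-0.002],
    [0,0,-0.001],
    [0,0,0],
    [0,0,0],
    [0,0,0],
    [0,0,0],
    [0,0,0],
    [0,0,0],
  ],
  rotation=[
    [0,0,0],
    [0,0,0],
    [0,0,0],
    [0,0,0],
    [0,0,0],
    [0,0,0],
    [0,0,0],
    [0,0,0],
  ],
)

```text
clock: 24.9
position: [0.4725, 0.0546, 0.0797]
tool_rot: [-3.141, 0.0, 1.474]
force: [0.0, 0.6, -0.9]
grip_width: 0.0856
```

Emit:
move_arm(
  jaw=[0,0,0,0,0,0,0,0],
  dp=[
    [0,0,-0.03],
    [0,0,-0.06],
    [0,0,-0.06],
    [0,0,-0.06],
    [-0.05,0,-0.05],
    [-0.05,0,-0.03],
    [-0.05,0,0],
    [0,0,0],
  ],
  rotation=[
    [0,0,0],
    [0,0,0],
    [0,0,0],
    [0,0,0],
    [0,0,0],
    [0,0,0],
    [0,0,0],
    [0,0,0],
  ],
)

```text
clock: 25.9
position: [0.4606, -0.0676, 0.3118]
tool_rot: [-3.141, 0.001, 1.47]
force: [0.3, 1.0, -0.1]
grip_width: 0.0853
```

```bash
python3 - <<'E'
from h import *
import pickle
np.set_printoptions(precision=4,suppress=True)
s=bot.observe();c=calibration("wrist");w=grab_frame("wrist");sc=grab_frame("scene");sd=grab_frame("side")
pickle.dump(c,open("cw10.pkl","wb"));cv2.imwrite("pics/w10.png",w);cv2.imwrite("pics/scene10.png",sc);cv2.imwrite("pics/side10.png",sd)
print(s["position"],s["force"],s["grip_width"],s["clock"])
q=proj(c,[[.4726,.054,.064]])[0].astype(int);print(q)
f=lambda i,x,y,W,H,S:cv2.resize(i[y:y+H,x:x+W],S,interpolation=cv2.INTER_CUBIC)
m=np.zeros((600,800,3),np.uint8); x0,y0=max(q[0]-80,0),max(q[1]-60,0)
m[:300,:400]=f(w,x0,y0,160,120,(400,300));m[:300,400:]=f(sc,265,160,120,90,(400,300));m[300:,:400]=f(sd,195,190,120,90,(400,300));m[300:,400:]=f(sc,165,165,200,150,(400,300))
print(x0,y0);cv2.imwrite("pics/m10.png",m)
E
```

```text
[ 0.4606 -0.0676  0.3118] [ 0.2705  0.9701 -0.0762] 0.0852611035651019 25.9
[280  60]
200 0
```

View pics/m10.png

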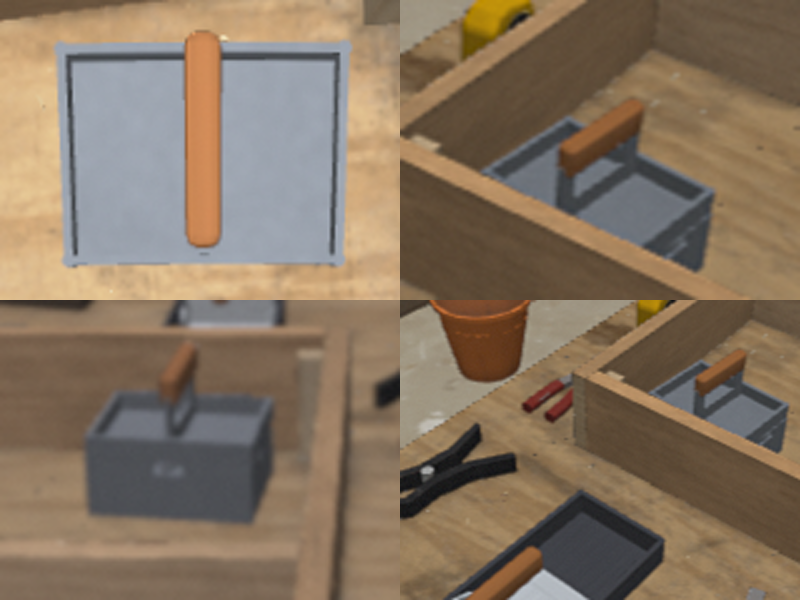

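```bash
python3 - <<'E'
from h import *
import pickle
from workcell import workorder
c=pickle.load(open("cw10.pkl","rb"))
w=plane(c,np.array([(56,43),(350,43),(343,264),(66,265)])/2.5+(200,0),.064)
print(w.mean(0),[np.linalg.norm(w[i]-w[(i+1)%4]).round(4) for i in range(4)])
workorder.job_done()
E
```

```text
[0.47344923 0.05284213 0.064     ] [np.float64(0.1218), np.float64(0.0896), np.float64(0.1209), np.float64(0.0901)]
the job is handed in; nothing more can be done
```

The job is done and handed in at about 26 s of the 58 s allowed. I scooped all four nuts out of the parts tray in one pass, tipped them into the bin and laid the scoop back in the tray. Then I stacked the top tray on the bin, wide lug to wide notch.

**Nuts and scoop:** After tipping, the picture showed four nuts in the bin, one of them standing on edge in a corner. The parts tray was empty, with the scoop lying flat in it.

**Top tray:** The gripper stopped at 79.2 mm against the 79.3 mm expected when seated. From above, the rim measured 121–122 by 90 mm at the seated height, centred about 1.4 mm from the bin's centre. The side view shows no gap between the tray and the bin.

**Force:** Pressing the tray home gave a peak reading of 57 N at the wrist. That is under the 120 N wrist limit. It came through the held tray, so I did not count it against the 40 N limit on the arm and gripper body.

**Bystanders:** The arm went nowhere near the tape measure or the pliers. They look unmoved in the last picture, but I did not measure them.

No check failed or disagreed with the others. The gripper was open and clear of everything at hand-in.

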